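# Load a banded card pack into the hand press and hold it squeezed at the third click

## Robot

A 6-joint arm with a two-finger parallel gripper is mounted at the origin on the work surface; the furniture and walls round the work are solid. World frame = base frame: x ahead of the robot, y to its left, z up, the work surface at z = 0. Lengths are in m, angles in rad, forces in N, time in s.
With the tool pointing down it reaches from about 0.375 to 0.9 m from the base axis. Payload 3.1 kg.
Tool frame: the origin (TCP) lies midway between the tips of the shut fingers; the grasp point (between the pads) lies 19 mm behind it; x points along the fingers, z is the direction in which the jaws open and shut, and the axes are right-handed (so a half turn about x gives the same grasp; the last joint's range is limited). The gripper opens to 87 mm and grips with 3 to 60 N. Pads are 19 mm wide; open, the fingers measure 117 mm over their backs; the gripper's body (75 mm by 190 mm) begins 51 mm behind the grasp point.
Start: joints at [-1.52, 0.527, 1.433, -0, 1.181, -0.178], TCP at [0.142, -0.609, 0.223] pointing down, gripper open.
Joint ranges: [-3.08, 3.08], [-0.75, 2.2], [0.22, 2.44], [-1.43, 4.57], [0, 2.65], [-2.85, 2.85]. Speed limits (rad/s): [2.79, 2.79, 3.14, 3.14, 3.14, 3.14].

## Interface

Orientations are given as a unit quaternion [x, y, z, w].
In Python, from rig import robot, optics, workorder gives the robot as it stands.
- The arm moves only by the tool arm_command, never from a script. Its argument "plan" is a list of rows, each a list of 7 numbers: the shift along the tool's x, y, z in cm, then the turn, a rotation vector about the tool's x, y, z in rad, then the finger opening in cm, from 0 to 8.7. In form: [[x, y, z, ax, ay, az, gripper], ...]. A call has 1 to 12 rows; each row shifts and turns the pose as measured when the row begins, along the tool's axes as they then stand; what a row does not reach is not made up. A row lasts 1/8 s, in which the tool goes at most 62.5 mm and 10.7 degrees, less where a joint would pass 70% of its speed; a pose out of reach is approached as far as the arm can. A call with a gripper value outside its range is refused whole. The fingers move at their own pace and stop on an object; "grip_force" is the grip in N (left out, the last holds). Time passes only in rows, so rows that do not move let the fingers close. It gives the time, the measured TCP pose, the force and the opening at its end, in the units of the state.
- robot.get_obs(): the state, without advancing time (a new reading comes with each control period).
- optics.camera(name): name is "scene" or "top" or "wrist"; returns (picture, depth): 480x640x3 uint8, blue, green, red; 480x640 float32, m along the optical axis (not along the pixel's ray), 0 where there is no reading.
- optics.camera_info(name): a dict with "mtx" (3x3 intrinsics, pixels), "k1" (the pictures are not rectified: a ray, as slopes to the right and down, at radius r is drawn at 1 + k1 r^2 times it, then the intrinsics apply), "position" and "rotation" of the camera in the world; the wrist camera has in their place "tool_from_camera" (4x4, takes a point from camera to tool coordinates, whose origin is the TCP and whose axes are the tool frame's). Camera axes: x right, y down, z forward; pixel columns grow to the right and rows downward; lengths in m; the calibration is good to about 2 mm. A picture is of the moment at which its call begins: read the wrist's pose just before it. camera_info takes no time and is no camera call.
- workorder.hand_in(): hands the job in, once; it reports no verdict.
The state is a dict: "time": time; "q": joint angles; "joint_velocities": joint speeds; "joint_torque": joint torques, N m; "position": TCP position; "tool_rot": TCP orientation; "ft_force": force on the tool from outside, world axes, zero at the start; "moment": the same for the moment, N m; "grip_width": finger opening in m.
Only numpy, scipy, OpenCV 4.12 (cv2) and the standard library are available. Lean on these libraries where they do the work, as an engineer would, in place of code of your own. Each camera call takes 0.05 s, during which the arm holds its last target. There are 200 camera calls.

## Task

Lay the thicker of the two banded card packs flat in the open tray of the hand press, let go of it and push the tray fully home under the ram. Then press the spring-return bail handle down past its first two clicks to the third, and finish with the fingers still holding its grip there, because the squeeze lasts only as long as the handle is held; leave the other things on the desk where they are.

Things in the scene. Friction and masses are not known exactly. Their poses are not given: they have to be found in the camera images.
- thick_pack: The pack to press: pale printed cards with a paper band round the middle, 57 x 91 x 25 mm (its own x, y, z), 0.11 kg. Origin at the centre of its underside, z up. Grasp it across the 57 mm side (its x).
- thin_pack: The other banded pack, same cards and band, 57 x 91 mm but only 15 mm thick; to be left alone. Origin at the centre of its underside. The two packs lie to the left of the press and may have swapped places.
- press: The hand press, fixed to the desk: grey bed 112 x 235 x 12 mm with four steel columns and a crown plate (116 x 90 mm, top at z = 90 mm) and a toothed ram. Origin on the desk below the ram's axis; x points to its back (away from the robot), y to its left, z up. The tray slides out along +y; the bed reaches from y = -50 to +185 mm. The top of the ram stands at z = 148 mm. The handle's pivot axis is parallel to y through x = +27, z = 112 mm.
- press_tray (a joint): How far the tray stands out to the left of its home under the ram, m: 0 = fully home against its stop, about 0.11 to 0.12 at the start. It stays where it is left (1 to 2 N friction).
- tray_floor (a point): Centre of the tray's pocket, on its inner floor (17 mm above the desk); axes as the press (pocket 67 mm along x, 102 mm along y, walls 4 mm thick and 10 mm high). The pack belongs in it with its 91 mm side along y; its top then stands 42 mm above the desk. It moves with the tray.
- tray_push (a point): Middle of the outer (+y) face of the upright plate at the end of the tray's tongue, 115 mm out (+y) from the pocket's centre, 30 mm above the desk; the plate is 46 mm wide (x), 5 mm thick and spans z = 13 to 47 mm; push it towards the press's -y. It moves with the tray.
- press_bail (a joint): Angle of the U-shaped bail handle, rad: 0 = fully up (where its spring returns it), growing as it is pressed down. Clicks seat at 0.3, 0.6 and 0.9 (before each the force rises by 1 to 2 N, then drops as it clicks in); then some over-travel to a stop at 1.15. The clicks are felt but none of them holds: let go, it flies back to 0. Pressing at the grip takes 3 to 5 N at first and 5 to 10 N about the third click.
- press_grip: The bail's black round cross-grip, a sleeve that turns freely on its rod, 18 mm in diameter and 82 mm long along the press's y, free between the two side arms. Origin at its centre, 140 mm from the pivot axis. Handle up: 75 mm in front of (-x) the ram's axis and 207 mm above the desk; at the third click: 111 mm in front and 91 mm above the desk. In between it follows the arc about the pivot; it can be pinched across from above, or pushed down from above.
- press_platen: The spring-mounted pressing plate under the ram, 50 x 80 mm, underside 54 mm above the desk with the handle up. It comes down 20 mm per rad of the handle and reaches the pack in the tray between the second and third click. Its origin lies at the press's origin, lowered as it moves.
- eraser: Eraser in a card sleeve, 23 x 58 x 13 mm, in front of the press; leave it alone.
- binder_clip: Black foldback clip, 41 x 25 x 46 mm, to the left; leave it alone.

How it is judged:
By the outcome, as a careful person would: the job done as asked, in the order asked, and still so for the second after the job is handed in, while the arm keeps its last pose, push and grip.
It also fails if it takes over 62 s, if anything falls off the work surface, if the arm or the gripper's body presses on something with over 40 N, if the wrist force passes 120 N, or if a joint passes its speed limit or range.

## Working session

There is one attempt and no reset: what is moved stays moved. The work goes in short steps, Python scripts to look and compute and a tool call to move; the robot and the scene stay as the last step left them, time stands still between calls to the robot, and variables do not carry over. Pictures are saved under pics/ and viewed, about 8 in all and at most 12, crops included, and the job is handed in when it is done.

Besides the shell and the picture viewer there is one more tool, called after "Emit:" as name([rows], argument=value, ...), one row to a line, values as JSON. arm_command: Moves the arm, as the interface text tells. Its arguments: {"type":"object","properties":{"plan":{"type":"array"},"grip_force":{"type":"number"}},"required":["plan"]}

```bash
mkdir -p pics; ls; cat > h.py <<'E'
import numpy as np, cv2
from scipy.spatial.transform import Rotation as R
from rig import robot, optics, workorder
def cam(name):
    o=robot.get_obs(); im,d=optics.camera(name); i=optics.camera_info(name)
    if name=="wrist":
        T=np.eye(4);T[:3,:3]=R.from_quat(o["tool_rot"]).as_matrix();T[:3,3]=o["position"];T=T@np.array(i["tool_from_camera"])
    else:
        T=np.eye(4);r=np.array(i["rotation"])
        T[:3,:3]=r if r.shape==(3,3) else R.from_quat(r).as_matrix();T[:3,3]=i["position"]
    return im,d,i,T
def cloud(d,i,T):
    h,w=d.shape;u,v=np.meshgrid(np.arange(w),np.arange(h))
    p=np.stack([u,v],-1).reshape(-1,1,2).astype(np.float64)
    n=cv2.undistortPoints(p,np.array(i["mtx"],float),np.array([i["k1"],0,0,0.])).reshape(h,w,2)
    P=np.dstack([n*d[...,None],d])@T[:3,:3].T+T[:3,3]
    P[d==0]=np.nan
    return P
E
python3 - <<'E'
from h import *
print(robot.get_obs())
for n in("scene","top"):
    im,d,i,T=cam(n); cv2.imwrite(f"pics/{n}0.png",im); np.save(f"{n}0.npy",cloud(d,i,T)); print(n,T.round(3),i["mtx"],i["k1"],(d==0).mean())
E
```

```text
pics
{'time': 0.0, 'q': array([-1.51946805e+00,  5.28454821e-01,  1.43388899e+00, -1.48452323e-05,
        1.18136521e+00, -1.78503377e-01]), 'joint_velocities': array([-2.19878140e-03,  5.66650209e-04,  5.99961422e-04,  7.10788804e-05,
        2.40872829e-04, -6.82381350e-04]), 'joint_torque': array([-8.31371781e-04, -4.40036488e+01, -1.76589185e+01,  6.32309332e-02,
        5.81434497e-02, -1.55640550e-04]), 'position': array([ 0.14236859, -0.6078323 ,  0.22158282]), 'tool_rot': array([ 0.43992731,  0.55453273, -0.43881044,  0.55353664]), 'ft_force': array([ 0.1044847 , -0.72931317,  1.12417747]), 'moment': array([ 0.0111659 , -0.00922949, -0.00302569]), 'grip_width': 0.0870105803962913}
scene [[-0.762 -0.401  0.509 -0.09 ]
 [-0.648  0.495 -0.579  0.799]
 [-0.02  -0.77  -0.637  0.871]
 [ 0.     0.     0.     1.   ]] [[617.00571183   0.         321.21463771]
 [  0.         617.00571183 240.93069958]
 [  0.           0.           1.        ]] -0.0628725258419399 0.004104817708333333
top [[ 0.011 -0.978  0.209  0.338]
 [-1.    -0.011  0.     0.139]
 [ 0.002 -0.209 -0.978  0.997]
 [ 0.     0.     0.     1.   ]] [[530.70069684   0.         316.15927508]
 [  0.         530.70069684 242.28095421]
 [  0.           0.           1.        ]] -0.12985571749330652 0.0037662760416666665
```

View pics/top0.png

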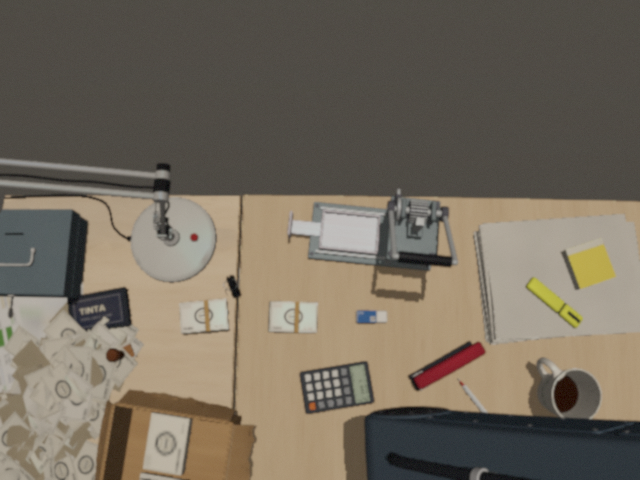

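View pics/scene0.png

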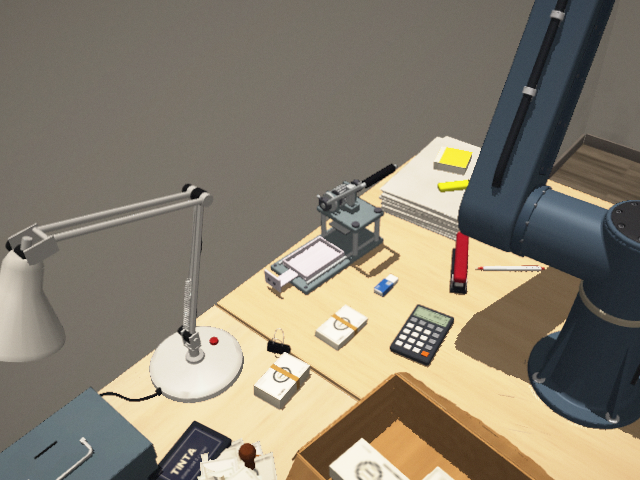

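```bash
python3 - <<'E'
from h import *
P=np.load("top0.npy");im=cv2.imread("pics/top0.png")
def rep(n,u0,u1,v0,v1,z0,z1):
    p=P[v0:v1,u0:u1].reshape(-1,3);p=p[(p[:,2]>z0)&(p[:,2]<z1)]
    r=cv2.minAreaRect(p[:,:2].astype(np.float32)*1000)
    print(n,len(p),"zmed",np.median(p[:,2]).round(4),"mean",p.mean(0).round(4),"rect",[np.round(x,1) for x in r])
rep("desk",330,350,280,300,-1,1)
rep("L",170,240,290,340,.008,.035)
rep("R",260,330,290,340,.008,.035)
rep("bed",300,450,195,275,.007,.022)
rep("pocketfloor",325,378,215,250,.012,.021)
rep("plate",284,296,205,250,.03,.06)
rep("crown",385,445,190,270,.08,.1)
rep("grip",385,460,240,275,.17,.25)
rep("handle",380,470,180,275,.15,.25)
rep("tray walls",305,390,200,270,.022,.04)
# lamp arm
p=P[150:280,0:240].reshape(-1,3);q=p[p[:,2]>.05];print("lamp",np.nanmin(q,0),np.nanmax(q,0))
q=q[q[:,2]>.3];print("lamp arm",np.nanmin(q,0),np.nanmax(q,0))
S=np.load("scene0.npy")
m=(S[...,2]>.18)&(S[...,2]<.25)&(S[...,0]>.35)&(S[...,0]<.75)&(abs(S[...,1])<.4)
print("scene grip region",m.sum(),np.median(S[m],0))
for n,a in(("L",P[340:400,240:320]),):pass
for n,(u,v) in dict(L=(270,375),R=(335,322)).items(): print("scene",n,S[v-4:v+4,u-4:u+4].reshape(-1,3).mean(0))
# right, press close views
im2,d,i,T=cam("top")
c=cv2.resize(im2[180:345,160:470],None,fx=2.5,fy=2.5,interpolation=cv2.INTER_CUBIC);cv2.imwrite("pics/c1.png",c)
E
```

```text
desk 399 zmed 0.0001 mean [0.4607 0.0941 0.    ] rect [array([460.9,  94. ]), array([36.7, 36.3]), np.float64(0.2)]
L 1537 zmed 0.0249 mean [0.407  0.3437 0.0246] rect [array([411.9, 334.1]), array([ 67.6, 116.7]), np.float64(11.3)]
R 1434 zmed 0.0142 mean [0.4078 0.1806 0.0142] rect [array([408.1, 181. ]), array([90.2, 54.9]), np.float64(89.3)]
bed 4251 zmed 0.0156 mean [0.5623 0.0755 0.0152] rect [array([564.9,  45. ]), array([254.6, 113. ]), np.float64(84.5)]
pocketfloor 1686 zmed 0.0172 mean [0.5692 0.0739 0.0172] rect [array([568.7,  72.9]), array([68.1, 99.4]), np.float64(0.4)]
plate 80 zmed 0.046 mean [0.5771 0.1878 0.0451] rect [array([578.1, 188.1]), array([ 5. , 45.6]), np.float64(84.7)]
crown 1422 zmed 0.0902 mean [ 0.5471 -0.0346  0.0904] rect [array([558. , -32.5]), array([ 92.3, 117.2]), np.float64(85.1)]
grip 886 zmed 0.2134 mean [ 0.4858 -0.0256  0.2097] rect [array([497.8, -26.3]), array([103. ,  51.5]), np.float64(87.1)]
handle 1039 zmed 0.2124 mean [ 0.4931 -0.0244  0.2031] rect [array([518.3, -28.2]), array([102.8,  90.4]), np.float64(84.6)]
tray walls 471 zmed 0.0265 mean [0.5657 0.0747 0.0265] rect [array([561.9,  65.3]), array([135.8,  90.7]), np.float64(81.2)]
lamp [0.45798853 0.27353226 0.05004989] [0.68391691 0.76866972 0.40090544]
lamp arm [0.53282555 0.33392305 0.32509299] [0.58402162 0.54386016 0.40090544]
scene grip region 8324 [0.68023667 0.0687346  0.21365059]
scene L [0.42281427 0.35929904 0.02349428]
scene R [nan nan nan]
```

View pics/c1.png

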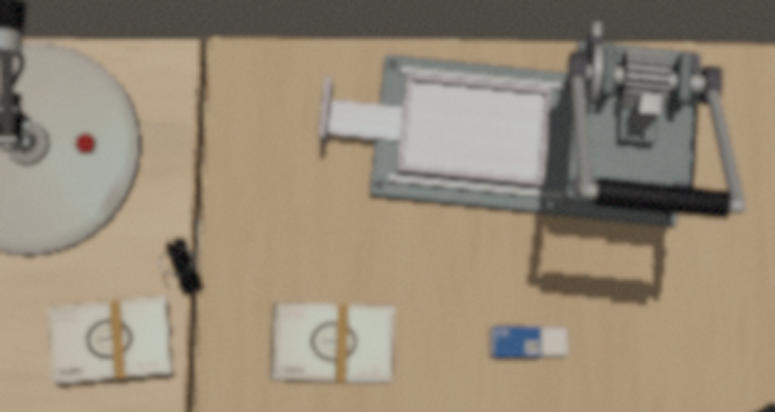

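```bash
cat >> h.py <<'E'
def axes(yaw):  # tool down, jaw axis (tool z) at yaw from world x
    x=np.array([0,0,-1.]);z=np.array([np.cos(yaw),np.sin(yaw),0]);return np.stack([x,np.cross(z,x),z],1)
def to(p,M=None):
    o=robot.get_obs();C=R.from_quat(o["tool_rot"]).as_matrix()
    print("at",o["position"].round(4),"F",o["ft_force"].round(1),"w",round(o["grip_width"],4),"t",round(o["time"],2))
    if p is not None:print(" shift cm",(C.T@(np.array(p)-o["position"])*100).round(2))
    if M is not None:print(" rotvec",R.from_matrix(C.T@M).as_rotvec().round(3))
E
python3 - <<'E'
from h import *
P=np.load("top0.npy")
print(R.from_quat(robot.get_obs()["tool_rot"]).as_matrix().round(3))
def sel(x0,x1,y0,y1,z0,z1):
    m=(P[...,0]>x0)&(P[...,0]<x1)&(P[...,1]>y0)&(P[...,1]<y1)&(P[...,2]>z0)&(P[...,2]<z1);return P[m]
def rect(n,p):
    r=cv2.minAreaRect(p[:,:2].astype(np.float32)*1000);print(n,len(p),[np.round(x,1) for x in r])
rect("pack",sel(.36,.45,.285,.41,.02,.03))
rect("trayrim",sel(.51,.63,-.0,.14,.0245,.029))
rect("tray floor",sel(.51,.63,-.0,.14,.0155,.0185))
rect("bed",sel(.48,.65,-.1,.17,.0095,.0142))
rect("plate",sel(.5,.65,.15,.22,.03,.06))
rect("crown",sel(.48,.64,-.12,.04,.087,.093))
g=sel(.44,.51,-.12,.07,.195,.23);rect("grip",g);print(g[:,2].max())
for n,b in dict(nearpack=(.30,.52,.27,.42),left=(.25,.5,.05,.27),case=(.2,.5,-.5,-.05),r2=(.4,.62,-.5,-.1)).items():
    q=sel(*b,.03,.6);print(n,len(q),q.min(0).round(3) if len(q) else"",q.max(0).round(3) if len(q) else "")
q=sel(.2,.5,-.5,-.05,.05,.6)
for x in np.arange(.2,.5,.03):
    s=q[(q[:,0]>x)&(q[:,0]<x+.03)];print(x.round(2),len(s),s[:,2].max().round(3) if len(s) else "")
E
```

```text
[[-0.     0.974  0.228]
 [ 0.002  0.228 -0.974]
 [-1.     0.    -0.002]]
pack 1467 [array([406.3, 345.5]), array([57.3, 88.9]), np.float64(6.9)]
trayrim 315 [array([567.6,  76.2]), array([110.1,  75.4]), np.float64(84.7)]
tray floor 1350 [array([567.4,  74.5]), array([135.9, 105.7]), np.float64(85.3)]
bed 1484 [array([564.5,  42.9]), array([250.5, 112.4]), np.float64(84.5)]
plate 80 [array([578.1, 188.1]), array([ 5. , 45.6]), np.float64(84.7)]
crown 1227 [array([557.4, -32.3]), array([ 91.4, 116.4]), np.float64(84.6)]
grip 789 [array([487.8, -25.3]), array([102.8,  29.3]), np.float64(84.5)]
0.21981142610213622
nearpack 27 [0.387 0.283 0.03 ] [0.473 0.363 0.05 ]
left 322 [0.25  0.05  0.246] [0.267 0.074 0.331]
case 22437 [ 0.225 -0.474  0.03 ] [ 0.5   -0.05   0.597]
r2 15754 [ 0.4   -0.476  0.03 ] [ 0.603 -0.164  0.088]
0.2 187 0.53
0.23 4269 0.597
0.26 4525 0.597
0.29 477 0.098
0.32 475 0.086
0.35 815 0.065
0.38 2466 0.08
0.41 2453 0.08
0.44 2454 0.086
0.47 2653 0.219
```

```bash
cat >> h.py <<'E'
def rows(wps,g,step=.055,nmin=1):  # wps: (p, M or None)
    o=robot.get_obs();p=o["position"];M=R.from_quat(o["tool_rot"]).as_matrix();n=0
    from scipy.spatial.transform import Slerp
    for q,N in wps:
        q=np.array(q,float);N=M if N is None else N
        ang=R.from_matrix(M.T@N).magnitude();k=max(nmin,int(np.ceil(max(np.linalg.norm(q-p)/step,ang/.17))))
        S=Slerp([0,1],R.from_matrix([M,N]))
        for j in range(k):
            A=S(j/k).as_matrix();B=S((j+1)/k).as_matrix()
            s=A.T@((q-p)/k)*100;r=R.from_matrix(A.T@B).as_rotvec();n+=1
            print(n,[*(s.round(1)+0.),*(r.round(3)+0.),g])
        p,M=q,N
E
python3 - <<'E'
from h import *
rows([((.45,-.40,.30),axes(-.95)),((.50,-.1,.30),axes(-.5)),((.42,.2,.28),axes(-.1)),((.406,.345,.12),axes(.12))],8.7)
E
```

```text
1 [np.float64(-1.1), np.float64(5.0), np.float64(-1.9), np.float64(-0.056), np.float64(0.0), np.float64(0.0), 8.7]
2 [np.float64(-1.1), np.float64(5.1), np.float64(-1.6), np.float64(-0.056), np.float64(0.0), np.float64(0.0), 8.7]
3 [np.float64(-1.1), np.float64(5.1), np.float64(-1.3), np.float64(-0.056), np.float64(0.0), np.float64(0.0), 8.7]
4 [np.float64(-1.1), np.float64(5.2), np.float64(-1.0), np.float64(-0.056), np.float64(0.0), np.float64(0.0), 8.7]
5 [np.float64(-1.1), np.float64(5.3), np.float64(-0.7), np.float64(-0.056), np.float64(0.0), np.float64(0.0), 8.7]
6 [np.float64(-1.1), np.float64(5.3), np.float64(-0.5), np.float64(-0.056), np.float64(0.0), np.float64(0.0), 8.7]
7 [np.float64(-1.1), np.float64(5.3), np.float64(-0.2), np.float64(-0.056), np.float64(0.0), np.float64(0.0), 8.7]
8 [np.float64(0.0), np.float64(3.6), np.float64(-3.6), np.float64(-0.075), np.float64(0.0), np.float64(0.0), 8.7]
9 [np.float64(0.0), np.float64(3.8), np.float64(-3.3), np.float64(-0.075), np.float64(0.0), np.float64(0.0), 8.7]
10 [np.float64(0.0), np.float64(4.1), np.float64(-3.0), np.float64(
[... 842 characters left out ...]
0.0), 8.7]
18 [np.float64(0.3), np.float64(4.6), np.float64(-2.5), np.float64(-0.067), np.float64(0.0), np.float64(0.0), 8.7]
19 [np.float64(0.3), np.float64(4.7), np.float64(-2.1), np.float64(-0.067), np.float64(0.0), np.float64(0.0), 8.7]
20 [np.float64(4.0), np.float64(3.6), np.float64(-0.7), np.float64(-0.055), np.float64(0.0), np.float64(0.0), 8.7]
21 [np.float64(4.0), np.float64(3.6), np.float64(-0.5), np.float64(-0.055), np.float64(0.0), np.float64(0.0), 8.7]
22 [np.float64(4.0), np.float64(3.6), np.float64(-0.3), np.float64(-0.055), np.float64(0.0), np.float64(0.0), 8.7]
23 [np.float64(4.0), np.float64(3.6), np.float64(-0.1), np.float64(-0.055), np.float64(0.0), np.float64(0.0), 8.7]
```

Emit:
arm_command([
  [-1.1,5,-1.9,-0.056,0,0,8.7],
  [-1.1,5.1,-1.6,-0.056,0,0,8.7],
  [-1.1,5.1,-1.3,-0.056,0,0,8.7],
  [-1.1,5.2,-1,-0.056,0,0,8.7],
  [-1.1,5.3,-0.7,-0.056,0,0,8.7],
  [-1.1,5.3,-0.5,-0.056,0,0,8.7],
  [-1.1,5.3,-0.2,-0.056,0,0,8.7],
  [0,3.6,-3.6,-0.075,0,0,8.7],
  [0,3.8,-3.3,-0.075,0,0,8.7],
  [0,4.1,-3,-0.075,0,0,8.7],
  [0,4.3,-2.7,-0.075,0,0,8.7],
  [0,4.5,-2.4,-0.075,0,0,8.7],
])

```text
time: 1.65
position: [0.4976, -0.1372, 0.2983]
tool_rot: [0.196, 0.68, -0.193, 0.68]
ft_force: [-0.4, -0.3, 0.3]
grip_width: 0.0871
```

```bash
python3 - <<'E'
from h import *
import builtins
to((.42,.2,.28),axes(-.1))
rows([((.43,.2,.27),axes(-.1)),((.406,.345,.12),axes(.12))],8.7)
E
```

```text
at [ 0.4976 -0.1372  0.2983] F [-0.4 -0.3  0.3] w 0.0871 t 1.65
 shift cm [  2.    24.52 -24.4 ]
 rotvec [-0.457 -0.001 -0.005]
1 [np.float64(0.4), np.float64(3.6), np.float64(-3.4), np.float64(-0.065), np.float64(0.0), np.float64(-0.001), 8.7]
2 [np.float64(0.4), np.float64(3.8), np.float64(-3.1), np.float64(-0.065), np.float64(0.0), np.float64(-0.001), 8.7]
3 [np.float64(0.4), np.float64(4.0), np.float64(-2.9), np.float64(-0.065), np.float64(0.0), np.float64(-0.001), 8.7]
4 [np.float64(0.4), np.float64(4.2), np.float64(-2.6), np.float64(-0.065), np.float64(0.0), np.float64(-0.001), 8.7]
5 [np.float64(0.4), np.float64(4.3), np.float64(-2.3), np.float64(-0.065), np.float64(0.0), np.float64(-0.001), 8.7]
6 [np.float64(0.4), np.float64(4.5), np.float64(-2.0), np.float64(-0.065), np.float64(0.0), np.float64(-0.001), 8.7]
7 [np.float64(0.4), np.float64(4.6), np.float64(-1.7), np.float64(-0.065), np.float64(0.0), np.float64(-0.001), 8.7]
8 [np.float64(3.8), np.float64(3.5), np.float64(-1.0), np.float64(-0.055), np.float64(0.0), np.float64(0.0), 8.7]
9 [np.float64(3.8), np.float64(3.6), np.float64(-0.8), np.float64(-0.055), np.float64(0.0), np.float64(0.0), 8.7]
10 [np.float64(3.8), np.float64(3.6), np.float64(-0.6), np.float64(-0.055), np.float64(0.0), np.float64(0.0), 8.7]
11 [np.float64(3.8), np.float64(3.7), np.float64(-0.4), np.float64(-0.055), np.float64(0.0), np.float64(0.0), 8.7]
```

Tracking is good.

Emit:
arm_command([
  [0.4,3.6,-3.4,-0.065,0,0,8.7],
  [0.4,3.8,-3.1,-0.065,0,0,8.7],
  [0.4,4,-2.9,-0.065,0,0,8.7],
  [0.4,4.2,-2.6,-0.065,0,0,8.7],
  [0.4,4.3,-2.3,-0.065,0,0,8.7],
  [0.4,4.5,-2,-0.065,0,0,8.7],
  [0.4,4.6,-1.7,-0.065,0,0,8.7],
  [3.8,3.5,-1,-0.055,0,0,8.7],
  [3.8,3.6,-0.8,-0.055,0,0,8.7],
  [3.8,3.6,-0.6,-0.055,0,0,8.7],
  [3.8,3.7,-0.4,-0.055,0,0,8.7],
])

```text
time: 3.02
position: [0.4003, 0.3639, 0.1185]
tool_rot: [-0.048, 0.701, 0.053, 0.71]
ft_force: [1.1, -0.7, 0.5]
grip_width: 0.0869
```

```bash
python3 - <<'E'
from h import *
im,d,i,T=cam("wrist");P=cloud(d,i,T);cv2.imwrite("pics/w1.png",im)
m=(P[...,2]>.019)&(P[...,2]<.032)&(P[...,0]>.35)&(P[...,0]<.46)&(P[...,1]>.28)&(P[...,1]<.42)
r=cv2.minAreaRect(P[m][:,:2].astype(np.float32)*1000);print(m.sum(),r,np.median(P[m][:,2]))
to((.4063,.3455,.0125),axes(.12))
E
```

```text
9111 ((409.03887939453125, 334.5967102050781), (66.74325561523438, 119.82726287841797), 15.677807807922363) 0.024874013561877573
at [0.3971 0.3661 0.1137] F [ 0.3  2.8 -1. ] w 0.087 t 3.08
 shift cm [10.11 -2.24  0.55]
 rotvec [ 0.026  0.006 -0.007]
```

View pics/w1.png

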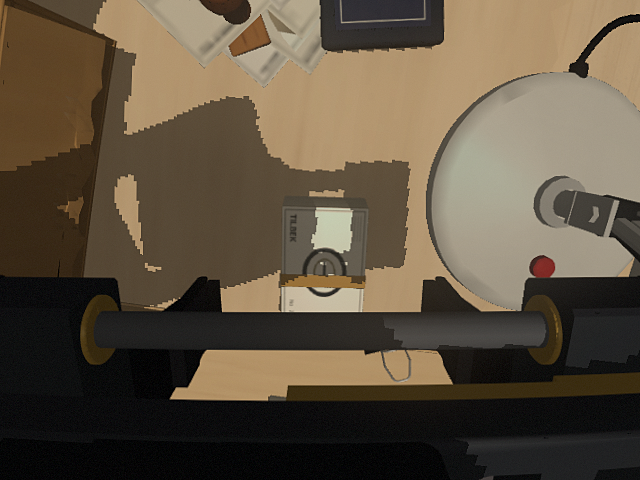

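Emit:
arm_command([
  [3,-2.2,0.5,0.026,0,0,8.7],
  [2,0,0,0,0,0,8.7],
  [0,0,0,0,0,0,8.7],
])

```text
time: 3.45
position: [0.404, 0.3463, 0.06]
tool_rot: [-0.041, 0.705, 0.046, 0.706]
ft_force: [-0.1, -1.4, 0.3]
grip_width: 0.0868
```

```bash
python3 - <<'E'
from h import *
im,d,i,T=cam("wrist");P=cloud(d,i,T)
for y in (.355,.365,.375,.385):
    m=(P[...,2]>.019)&(P[...,2]<.03)&(abs(P[...,1]-y)<.003)&(P[...,0]>.34)&(P[...,0]<.47)
    x=P[m][:,0];print(y,m.sum(),x.min().round(4),x.max().round(4)) if m.sum() else print(y,0)
m=(P[...,2]>.02)&(P[...,2]<.03)&(P[...,0]>.37)&(P[...,0]<.44)&(P[...,1]>.34)&(P[...,1]<.42);print("ymax",P[m][:,1].max())
to((.4063,.3455,.0125),axes(.12))
E
```

```text
0.355 1223 0.3755 0.4319
0.365 1283 0.3746 0.4309
0.375 1330 0.373 0.4299
0.385 1374 0.3724 0.4289
ymax 0.39247664804552096
at [0.4045 0.3465 0.0608] F [-0.9 -0.4  0.1] w 0.0871 t 3.5
 shift cm [ 4.83 -0.15  0.15]
 rotvec [ 0.003  0.004 -0.006]
```

Emit:
arm_command([
  [2.5,0,0.05,0,0,0,8.7],
  [2,0,0,0,0,0,8.7],
  [0.3,0,0,0,0,0,8.7],
  [0,0,0,0,0,0,8.7],
])

```text
time: 4.0
position: [0.409, 0.3488, 0.0167]
tool_rot: [-0.04, 0.702, 0.047, 0.71]
ft_force: [-0.3, 0.0, 0.3]
grip_width: 0.087
```

```bash
python3 - <<'E'
from h import *
to((.405,.3465,.0125),axes(.12))
E
```

```text
at [0.409  0.3488 0.0167] F [-0.3  0.   0.3] w 0.087 t 4.0
 shift cm [ 0.42 -0.18 -0.43]
 rotvec [ 0.003  0.013 -0.01 ]
```

Emit:
arm_command([
  [0.4,-0.2,-0.4,0,0.012,-0.01,8.7],
  [0,0,0,0,0,0,8.7],
])

```text
time: 4.25
position: [0.406, 0.3467, 0.0142]
tool_rot: [-0.043, 0.705, 0.044, 0.707]
ft_force: [0.6, -0.2, 0.2]
grip_width: 0.0868
```

```bash
python3 - <<'E'
from h import *
to((.405,.3465,.0125),axes(.12))
E
```

```text
at [0.406  0.3467 0.0142] F [ 0.6 -0.2  0.2] w 0.0868 t 4.25
 shift cm [ 0.17 -0.01 -0.1 ]
 rotvec [ 0.003  0.003 -0.   ]
```

Emit:
arm_command([
  [0.15,0,-0.1,0,0,0,5],
  [0,0,0,0,0,0,5],
  [0,0,0,0,0,0,5],
  [0,0,0,0,0,0,5],
  [0,0,0,0,0,0,5],
  [0,0,0,0,0,0,5],
], grip_force=25)

```text
time: 5.0
position: [0.4052, 0.3468, 0.0133]
tool_rot: [-0.043, 0.704, 0.044, 0.707]
ft_force: [-0.5, 0.6, 0.0]
grip_width: 0.0556
```

```bash
python3 - <<'E'
from h import *
to((.405,.3465,.0125),axes(.12))
c=np.array([.5676,.0762]);
rows([((.405,.345,.10),axes(.12)),((.52,.17,.12),axes(-.02)),((.5676,.0772,.09),axes(-.093))],5)
E
```

```text
at [0.4052 0.3468 0.0133] F [-0.5  0.6  0. ] w 0.0556 t 5.0
 shift cm [ 0.08 -0.03 -0.03]
 rotvec [ 0.003  0.004 -0.001]
1 [np.float64(-4.3), np.float64(-0.1), np.float64(0.0), np.float64(0.002), np.float64(0.002), np.float64(0.0), 5]
2 [np.float64(-4.3), np.float64(-0.1), np.float64(0.0), np.float64(0.002), np.float64(0.002), np.float64(0.0), 5]
3 [np.float64(-0.5), np.float64(-4.7), np.float64(2.3), np.float64(0.035), np.float64(0.0), np.float64(0.0), 5]
4 [np.float64(-0.5), np.float64(-4.6), np.float64(2.5), np.float64(0.035), np.float64(0.0), np.float64(0.0), 5]
5 [np.float64(-0.5), np.float64(-4.5), np.float64(2.7), np.float64(0.035), np.float64(0.0), np.float64(0.0), 5]
6 [np.float64(-0.5), np.float64(-4.4), np.float64(2.8), np.float64(0.035), np.float64(0.0), np.float64(0.0), 5]
7 [np.float64(1.5), np.float64(-4.6), np.float64(2.5), np.float64(0.037), np.float64(0.0), np.float64(0.0), 5]
8 [np.float64(1.5), np.float64(-4.5), np.float64(2.6), np.float64(0.037), np.float64(0.0), np.float64(0.0), 5]
```

Emit:
arm_command([
  [-2,0,0,0,0,0,5],
  [-4,-0.1,0,0,0,0,5],
  [-2.5,-0.1,0,0,0,0,5],
  [-0.5,-3.5,1.8,0.035,0,0,5],
  [-0.5,-4.5,2.5,0.035,0,0,5],
  [-0.5,-4.5,2.7,0.035,0,0,5],
  [-0.5,-4.4,2.8,0.035,0,0,5],
  [0,-4,2.5,0.037,0,0,5],
  [0,-3,1.5,0.037,0,0,5],
  [0,0,0,0,0,0,5],
  [0,0,0,0,0,0,5],
])

```text
time: 6.38
position: [0.5539, 0.1038, 0.1192]
tool_rot: [0.034, 0.706, -0.034, 0.706]
ft_force: [0.3, -0.5, -1.3]
grip_width: 0.0554
```

```bash
python3 - <<'E'
from h import *
im,d,i,T=cam("top");P=cloud(d,i,T);cv2.imwrite("pics/t2.png",cv2.resize(im[170:345,200:470],None,fx=2.5,fy=2.5,interpolation=cv2.INTER_CUBIC))
im,d,i,T=cam("wrist");cv2.imwrite("pics/w2.png",im);P=cloud(d,i,T)
to((.5676,.0762,.06),axes(-.093))
def rect(n,m):
    p=P[m]
    if len(p)>5:print(n,len(p),[np.round(x,1) for x in cv2.minAreaRect(p[:,:2].astype(np.float32)*1000)],np.median(p[:,2]).round(4))
z=P[...,2];x=P[...,0];y=P[...,1]
rect("rim",(z>.024)&(z<.03)&(x>.5)&(x<.64)&(y>-.02)&(y<.16))
rect("plate",(z>.035)&(z<.055)&(x>.53)&(x<.63)&(y>.17)&(y<.21))
E
```

```text
at [0.5539 0.1044 0.1194] F [ 0.3 -0.  -0.9] w 0.0558 t 6.47
 shift cm [ 5.94 -2.67  1.63]
 rotvec [-0.002  0.     0.001]
rim 611 [array([600. ,  62.5]), array([133. ,  11.6]), np.float64(87.1)] 0.027
plate 810 [array([577.5, 189.4]), array([ 6.2, 45.8]), np.float64(84.2)] 0.0468
```

View pics/w2.png

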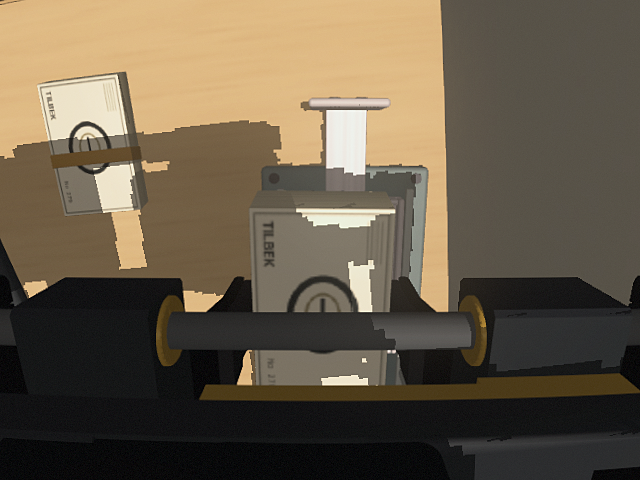

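```bash
python3 - <<'E'
from h import *
im,d,i,T=cam("wrist");P=cloud(d,i,T)
o=robot.get_obs();C=R.from_quat(o["tool_rot"]).as_matrix()
Q=(P-o["position"])@C  # tool coords: x down
m=(abs(Q[...,2])<.035)&(Q[...,1]>.01)&(Q[...,1]<.06)&(Q[...,0]>-.03)&(Q[...,0]<.0)
q=Q[m];A=np.c_[q[:,1:],np.ones(len(q))];med=np.median(q[:,0]);k=abs(q[:,0]-med)<.006
s=np.linalg.lstsq(A[k],q[k,0],rcond=None)[0];print(k.sum(),"plane",s,"med",med,"y max",np.percentile(q[k,1],99.5),"z",np.percentile(q[k,2],[1,99]))
E
```

```text
12162 plane [ 0.02897652  0.00272269 -0.01209824] med -0.011411746444640847 y max 0.04297455049899485 z [-0.02772111  0.02732922]
```

Emit:
arm_command([
  [2,-2.5,1.6,0,0,0,5],
  [3,0,0,0,0,0,5],
  [0,0,0,0,0,0,5],
  [0,0,0,0,0,0,5],
])

```text
time: 7.02
position: [0.5674, 0.082, 0.07]
tool_rot: [0.031, 0.706, -0.031, 0.707]
ft_force: [0.5, -0.3, -1.7]
grip_width: 0.0556
```

```bash
python3 - <<'E'
from h import *
to((.5676,.079,.0315),axes(-.093))
E
```

```text
at [0.5674 0.082  0.07  ] F [ 0.5 -0.3 -1.7] w 0.0556 t 7.03
 shift cm [ 3.85 -0.3   0.04]
 rotvec [0.006 0.003 0.   ]
```

Emit:
arm_command([
  [1.8,-0.3,0,0.006,0.003,0,5],
  [1,0,0,0,0,0,5],
  [0,0,0,0,0,0,5],
])

```text
time: 7.4
position: [0.5679, 0.0797, 0.042]
tool_rot: [0.032, 0.706, -0.033, 0.707]
ft_force: [-0.3, -0.0, -1.1]
grip_width: 0.0562
```

```bash
python3 - <<'E'
from h import *
to((.5676,.079,.0308),axes(-.093))
E
```

```text
at [0.5679 0.0797 0.042 ] F [-0.3 -0.  -1.1] w 0.0562 t 7.4
 shift cm [ 1.12 -0.08 -0.03]
 rotvec [0.001 0.002 0.   ]
```

Emit:
arm_command([
  [0.6,-0.1,0,0,0,0,5],
  [0.4,0,0,0,0,0,5],
  [0.1,0,0,0,0,0,5],
  [0,0,0,0,0,0,5],
])

```text
time: 7.9
position: [0.5683, 0.0786, 0.0305]
tool_rot: [0.032, 0.705, -0.033, 0.707]
ft_force: [0.4, 0.6, -1.2]
grip_width: 0.0558
```

```bash
python3 - <<'E'
from h import *
to((.5676,.079,.0308),axes(-.093))
E
```

```text
at [0.5683 0.0786 0.0305] F [ 0.4  0.6 -1.2] w 0.0558 t 7.9
 shift cm [-0.03  0.04 -0.07]
 rotvec [0.001 0.003 0.   ]
```

Emit:
arm_command([
  [0,0,0,0,0,0,6.6],
  [0,0,0,0,0,0,6.6],
  [0,0,0,0,0,0,6.6],
  [-2,0,0,0,0,0,7],
  [-5,0,0,0,0,0,7],
  [-3,3,0,0,0,0,7],
  [0,4,0,0,0,0,3],
  [0,5,0,0,0,0,0],
  [0,5,0.5,0,0,0,0],
  [0,0,0,0,0,0,0],
])

```text
time: 9.15
position: [0.5792, 0.2482, 0.1332]
tool_rot: [0.031, 0.713, -0.037, 0.7]
ft_force: [0.3, 0.4, 0.9]
grip_width: 0.0378
```

```bash
python3 - <<'E'
from h import *
im,d,i,T=cam("top");P=cloud(d,i,T);cv2.imwrite("pics/t3.png",cv2.resize(im[170:345,200:470],None,fx=2.5,fy=2.5,interpolation=cv2.INTER_CUBIC))
def rect(n,m):
    p=P[m]
    if len(p)>5:print(n,len(p),[np.round(x,1) for x in cv2.minAreaRect(p[:,:2].astype(np.float32)*1000)],np.percentile(p[:,2],[5,50,95]).round(4))
z=P[...,2];x=P[...,0];y=P[...,1]
rect("rim",(z>.024)&(z<.03)&(x>.51)&(x<.64)&(y>-.0)&(y<.15))
rect("pack",(z>.036)&(z<.05)&(x>.51)&(x<.64)&(y>.02)&(y<.15))
rect("plate",(z>.035)&(z<.055)&(x>.53)&(x<.63)&(y>.17)&(y<.21))
u=np.array([.0936,.9956,0]);pl=np.array([.5778,.1912,0])
to(pl+u*.03+[0,0,.08],axes(-.094))
E
```

```text
rim 426 [array([561. ,  69.2]), array([125.3,  88.4]), np.float64(84.5)] [0.0245 0.0267 0.0293]
pack 1432 [array([568.5,  76.7]), array([88.9, 57.7]), np.float64(84.2)] [0.0383 0.0411 0.0441]
plate 32 [array([578.6, 186.9]), array([ 3.9, 43.6]), np.float64(88.4)] [0.0386 0.0461 0.0488]
at [0.5792 0.2466 0.1332] F [-1.  -0.8  0.5] w 0.0337 t 9.2
 shift cm [ 5.33 -2.48  0.48]
 rotvec [-0.003 -0.018  0.009]
```

View pics/t3.png

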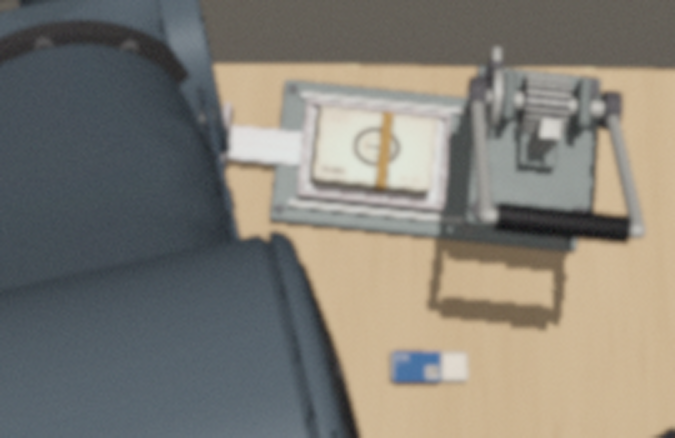

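Emit:
arm_command([
  [2.5,-2.2,0.5,0,-0.018,0.009,0],
  [2.8,0,0,0,0,0,0],
  [0,0,0,0,0,0,0],
  [0,0,0,0,0,0,0],
])

```text
time: 9.7
position: [0.5828, 0.2214, 0.0813]
tool_rot: [0.035, 0.705, -0.035, 0.708]
ft_force: [-1.8, -0.2, 0.9]
grip_width: 0.0015
```

```bash
python3 - <<'E'
from h import *
to((.5805,.222,.025),axes(-.094))
E
```

```text
at [0.5828 0.2214 0.0813] F [-1.8 -0.2  0.9] w 0.0015 t 9.7
 shift cm [ 5.63  0.04 -0.26]
 rotvec [-0.004  0.004 -0.   ]
```

Emit:
arm_command([
  [3,0,-0.2,0,0,0,0],
  [2.4,0,0,0,0,0,0],
  [0,0,0,0,0,0,0],
  [0,-0.8,0,0,0,0,0],
  [0,-0.8,0,0,0,0,0],
  [0,-0.8,0,0,0,0,0],
  [0,0,0,0,0,0,0],
])

```text
time: 10.58
position: [0.5844, 0.1961, 0.0351]
tool_rot: [0.036, 0.7, -0.034, 0.713]
ft_force: [-0.4, -0.6, -0.8]
grip_width: 0.0003
```

```bash
python3 - <<'E'
from h import *
to((.569,.0925,.025),axes(-.094))
E
```

```text
at [0.5844 0.1961 0.0351] F [-0.4 -0.6 -0.8] w 0.0003 t 10.57
 shift cm [  0.96 -10.47  -0.53]
 rotvec [-0.005  0.018 -0.004]
```

Emit:
arm_command([
  [0.7,-0.2,-0.5,0,0.018,0,0],
  [0,-1,0,0,0,0,0],
  [0,-1,0,0,0,0,0],
  [0,-1,0,0,0,0,0],
  [0,-1,0,0,0,0,0],
  [0,0,0,0,0,0,0],
])

```text
time: 11.32
position: [0.5763, 0.152, 0.028]
tool_rot: [0.037, 0.706, -0.034, 0.707]
ft_force: [0.2, -0.5, 0.2]
grip_width: 0.0005
```

```bash
python3 - <<'E'
from h import *
to((.569,.0925,.025),axes(-.094))
E
```

```text
at [0.5763 0.152  0.028 ] F [ 0.2 -0.5  0.2] w 0.0005 t 11.32
 shift cm [ 0.27 -5.99 -0.13]
 rotvec [-0.006  0.002 -0.005]
```

Emit:
arm_command([
  [0.2,-1,-0.05,0,0,0,0],
  [0,-1,0,0,0,0,0],
  [0,-1,0,0,0,0,0],
  [0,-1,0,0,0,0,0],
  [0,-0.8,0,0,0,0,0],
])

```text
time: 11.95
position: [0.5713, 0.1017, 0.0259]
tool_rot: [0.037, 0.705, -0.033, 0.707]
ft_force: [0.9, 1.2, -0.8]
grip_width: 0.0004
```

```bash
python3 - <<'E'
from h import *
to((.569,.0925,.025),axes(-.094))
im,d,i,T=cam("wrist");P=cloud(d,i,T);cv2.imwrite("pics/w3.png",im)
im,d,i,T=cam("scene");S=cloud(d,i,T);cv2.imwrite("pics/s3.png",cv2.resize(im[160:330,230:430],None,fx=3,fy=3,interpolation=cv2.INTER_CUBIC))
E
```

```text
at [0.5713 0.1017 0.0259] F [ 0.9  1.2 -0.8] w 0.0004 t 11.95
 shift cm [ 0.08 -0.94 -0.14]
 rotvec [-0.005  0.003 -0.006]
```

View pics/s3.png

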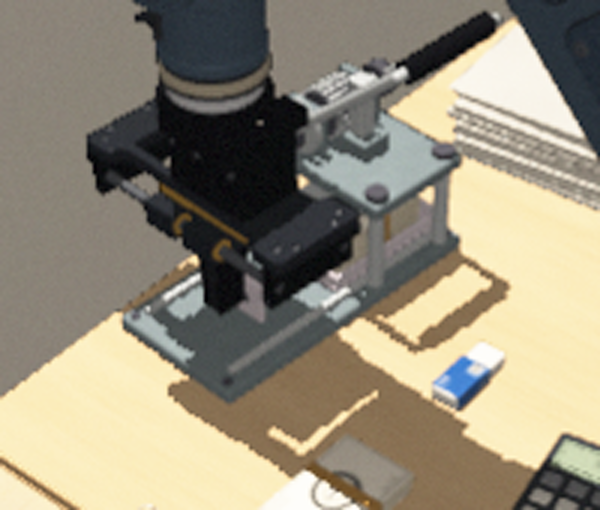

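Emit:
arm_command([
  [0,-0.6,-0.1,0,0,0,0],
  [0,-0.6,0,0,0,0,0],
  [0,-0.4,0,0,0,0,0],
  [0,-0.4,0,0,0,0,0],
])

```text
time: 12.55
position: [0.5697, 0.093, 0.026]
tool_rot: [0.048, 0.703, -0.03, 0.709]
ft_force: [2.5, 16.0, -0.4]
grip_width: 0.0004
```

```bash
python3 - <<'E'
from h import *
to((.569,.0925,.025),axes(-.094))
E
```

```text
at [0.5697 0.093  0.026 ] F [ 2.5 16.  -0.4] w 0.0004 t 12.55
 shift cm [ 0.1  -0.06 -0.07]
 rotvec [-0.017  0.007 -0.025]
```

Emit:
arm_command([
  [0,1.5,0,0,0,0,0],
  [0,1,0,0,0,0,0],
  [-5,0.5,0,0,0,0.02,0],
  [-6,0,0,0,0,0,2],
  [-6,0,0,0,0,0,4.5],
  [-6,0,-1,0,0,0,4.5],
  [-3,-3,-3,0,0,0,4.5],
  [0,-4,-3,0,0,0,4.5],
  [0,0,0,0,0,0,4.5],
])

```text
time: 13.68
position: [0.4906, 0.0498, 0.2905]
tool_rot: [0.05, 0.705, -0.024, 0.707]
ft_force: [1.0, 0.7, 0.4]
grip_width: 0.0438
```

```bash
python3 - <<'E'
from h import *
to((.4827,-.0253,.255),axes(-.094))
im,d,i,T=cam("top");P=cloud(d,i,T);cv2.imwrite("pics/t4.png",cv2.resize(im[170:345,200:470],None,fx=2.5,fy=2.5,interpolation=cv2.INTER_CUBIC))
z=P[...,2];x=P[...,0];y=P[...,1]
for n,m in dict(plate=(z>.035)&(z<.055)&(x>.53)&(x<.63)&(y>.06)&(y<.2),thin=(z>.008)&(z<.03)&(x>.36)&(x<.46)&(y>.11)&(y<.25)).items():
    p=P[m]
    if len(p)>5:print(n,len(p),[np.round(q,1) for q in cv2.minAreaRect(p[:,:2].astype(np.float32)*1000)],np.median(p[:,2]))
E
```

```text
at [0.4906 0.0498 0.2905] F [1.  0.7 0.4] w 0.0438 t 13.68
 shift cm [ 3.27 -7.68  0.  ]
 rotvec [-0.011  0.002 -0.037]
plate 74 [array([567.6,  78.7]), array([ 4.9, 46.2]), np.float64(84.6)] 0.04679700542962867
thin 1432 [array([408. , 181.1]), array([90.2, 54.7]), np.float64(89.3)] 0.014193434868038202
```

View pics/t4.png

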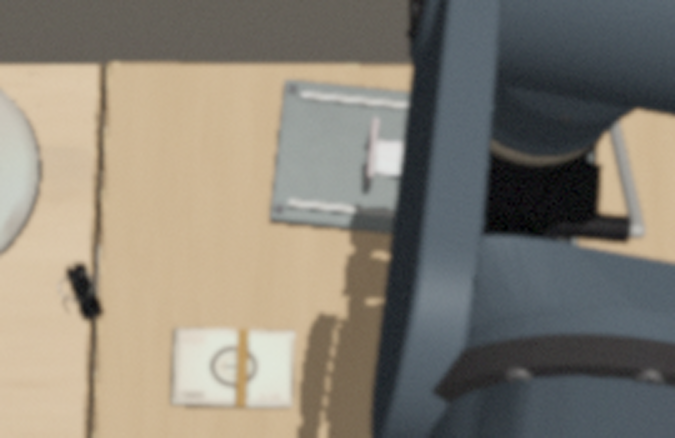

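Emit:
arm_command([
  [0,-4,0,-0.01,0,-0.037,4.5],
  [0,-3.7,0,0,0,0,4.5],
  [1,0,0,0,0,0,4.5],
  [0,0,0,0,0,0,4.5],
])

```text
time: 14.22
position: [0.4877, -0.0257, 0.2779]
tool_rot: [0.032, 0.705, -0.032, 0.708]
ft_force: [-0.4, 0.0, 0.5]
grip_width: 0.045
```

```bash
python3 - <<'E'
from h import *
im,d,i,T=cam("wrist");P=cloud(d,i,T);cv2.imwrite("pics/w5.png",im)
to((.4827,-.0253,.195),axes(-.094))
z=P[...,2];x=P[...,0];y=P[...,1]
for yy in(-.04,-.03,-.02,-.01,0,.01):
    m=(z>.2)&(z<.222)&(abs(y-yy)<.003)&(x>.45)&(x<.52)
    if m.sum()>5:print(yy,m.sum(),np.percentile(x[m],[2,98]).round(4),z[m].max().round(4))
E
```

```text
at [ 0.4882 -0.0258  0.2784] F [ 0.6  0.5 -0.6] w 0.045 t 14.28
 shift cm [ 8.34  0.   -0.61]
 rotvec [0.003 0.007 0.   ]
-0.04 278 [0.4711 0.4885] 0.2182
-0.03 291 [0.4722 0.4894] 0.2177
-0.02 301 [0.4732 0.4904] 0.2181
-0.01 311 [0.4738 0.4912] 0.2182
0 322 [0.4749 0.4922] 0.2181
0.01 332 [0.476  0.4931] 0.2178
```

View pics/w5.png

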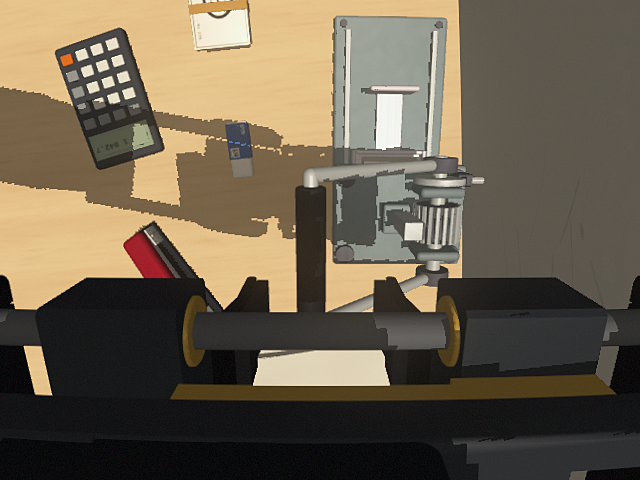

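Emit:
arm_command([
  [3,0,-0.7,0,0.007,0,4.5],
  [3,0,0,0,0,0,4.5],
  [0,0,0,0,0,0,4.5],
])

```text
time: 14.65
position: [0.4832, -0.0222, 0.2177]
tool_rot: [0.031, 0.706, -0.031, 0.707]
ft_force: [-0.9, 0.0, 0.1]
grip_width: 0.045
```

```bash
python3 - <<'E'
from h import *
to((.4813,-.0255,.196),axes(-.094))
E
```

```text
at [ 0.4832 -0.0222  0.2177] F [-0.9  0.   0.1] w 0.045 t 14.65
 shift cm [ 2.17 -0.35 -0.17]
 rotvec [ 0.007  0.002 -0.   ]
```

Emit:
arm_command([
  [1.2,-0.3,-0.2,0.007,0,0,4.5],
  [0.9,0,0,0,0,0,4.5],
  [0,0,0,0,0,0,4.5],
  [0,0,0,0,0,0,1],
  [0,0,0,0,0,0,1],
  [0,0,0,0,0,0,1],
  [0,0,0,0,0,0,1],
], grip_force=30)

```text
time: 15.52
position: [0.4821, -0.0247, 0.1984]
tool_rot: [0.032, 0.705, -0.033, 0.708]
ft_force: [-3.6, -0.5, 0.6]
grip_width: 0.0171
```

```bash
cat >> h.py <<'E'
def arc(c0,offs,ths,M):
    # TCP pts along arc; c0 grip centre at angle 0 now matched to TCP offset
    u=np.array([.9956,-.0936,0]);o=np.array([.5574,-.0323,0])
    for t in ths:
        a=np.pi-np.arctan2(95,102)+t
        yield o+u*(.027+.140*np.cos(a))+[0,0,.112+.140*np.sin(a)]+offs
E
python3 - <<'E'
from h import *
o=robot.get_obs();to(None)
g=list(arc(None,0,np.arange(0,1.01,.1),None))
for a,b in zip(g,g[1:]):print(a.round(4),((b-a)@np.array([.9956,-.0936,0])*100).round(2),((a-b)[2]*100).round(2))
print(g[-1],"off",o["position"]-g[0])
E
```

```text
at [ 0.4821 -0.0247  0.1984] F [-3.6 -0.5  0.6] w 0.0171 t 15.53
[ 0.4823 -0.0252  0.2074] -0.9 1.07
[ 0.4733 -0.0244  0.1967] -0.79 1.16
[ 0.4654 -0.0237  0.1852] -0.67 1.23
[ 0.4588 -0.023   0.1729] -0.54 1.29
[ 0.4533 -0.0225  0.16  ] -0.41 1.34
[ 0.4492 -0.0221  0.1466] -0.28 1.37
[ 0.4465 -0.0219  0.1329] -0.14 1.39
[ 0.4451 -0.0217  0.119 ] 0.0 1.4
[ 0.4451 -0.0217  0.105 ] 0.14 1.39
[ 0.4465 -0.0219  0.0911] 0.28 1.37
[ 0.44923445 -0.02213096  0.07734718] off [-0.00018575  0.00054611 -0.00906496]
```

Emit:
arm_command([
  [1.1,0,-0.9,0,0,0,1],
  [1.2,0,-0.8,0,0,0,1],
  [1.2,0,-0.7,0,0,0,1],
  [1.3,0,-0.5,0,0,0,1],
])

```text
time: 16.02
position: [0.4538, -0.0221, 0.1526]
tool_rot: [0.032, 0.703, -0.033, 0.71]
ft_force: [-3.4, -0.4, 7.7]
grip_width: 0.017
```

```bash
cat >> h.py <<'E'
def th():
    o=robot.get_obs();u=np.array([.9956,-.0936,0]);q=np.array([.5574,-.0323,0])
    r=o["position"]+[0.0002,-.0005,.009]-q;a=r@u-.027;b=r[2]-.112
    print("theta",round(np.arctan2(b,-a)*-1+np.arctan2(95,102),3),"radius",round(np.hypot(a,b),4))
    for k in(.94,):to(list(arc(None,np.array([-.0002,.0005,-.009]),[k],None))[0],axes(-.094))
E
python3 - <<'E'
from h import *
th()
E
```

```text
theta 0.387 radius 0.1399
at [ 0.4538 -0.0221  0.1526] F [-3.4 -0.4  7.7] w 0.017 t 16.02
 shift cm [ 7.6   0.01 -0.75]
 rotvec [0.002 0.011 0.001]
```

Following the arc well; on through the second click.

Emit:
arm_command([
  [1.3,0,-0.4,0,0.005,0,1],
  [1.4,0,-0.3,0,0.005,0,1],
  [1.4,0,-0.15,0,0,0,1],
])

```text
time: 16.4
position: [0.4448, -0.0212, 0.1118]
tool_rot: [0.032, 0.706, -0.033, 0.707]
ft_force: [-1.8, 0.2, 8.8]
grip_width: 0.0167
```

```bash
python3 - <<'E'
from h import *
th()
E
```

```text
theta 0.687 radius 0.1402
at [ 0.4448 -0.0212  0.1118] F [-1.8  0.2  8.8] w 0.0167 t 16.4
 shift cm [3.53 0.   0.23]
 rotvec [0.002 0.002 0.002]
```

Emit:
arm_command([
  [1.4,0,0,0,0,0,1],
  [1.3,0,0.15,0,0,0,1],
  [0.6,0,0.1,0,0,0,1],
  [0,0,0,0,0,0,1],
])

```text
time: 16.9
position: [0.4467, -0.0214, 0.0779]
tool_rot: [0.032, 0.706, -0.033, 0.707]
ft_force: [-2.5, -0.2, 8.2]
grip_width: 0.0176
```

```bash
python3 - <<'E'
from h import *
th()
E
```

```text
theta 0.93 radius 0.1402
at [ 0.4467 -0.0214  0.0779] F [-2.5 -0.2  8.2] w 0.0176 t 16.9
 shift cm [ 0.14 -0.    0.05]
 rotvec [0.002 0.001 0.001]
```

Emit:
arm_command([
  [0.3,0,0.05,0,0,0,1],
])

```text
time: 17.02
position: [0.4473, -0.0214, 0.0752]
tool_rot: [0.032, 0.706, -0.033, 0.707]
ft_force: [-3.6, -0.8, 9.1]
grip_width: 0.017
```

```bash
python3 - <<'E'
from h import *
th()
for k in range(6): optics.camera("top")
th()
im,d,i,T=cam("scene");cv2.imwrite("pics/s6.png",cv2.resize(im[140:340,250:450],None,fx=3,fy=3,interpolation=cv2.INTER_CUBIC))
E
```

```text
theta 0.949 radius 0.1402
at [ 0.4473 -0.0214  0.0752] F [-3.6 -0.8  9.1] w 0.017 t 17.02
 shift cm [-0.13 -0.   -0.  ]
 rotvec [0.002 0.001 0.002]
theta 0.949 radius 0.1402
at [ 0.4472 -0.0214  0.0753] F [-2.5  0.2  8.7] w 0.0169 t 17.32
 shift cm [-0.12 -0.   -0.  ]
 rotvec [0.002 0.001 0.002]
```

View pics/s6.png

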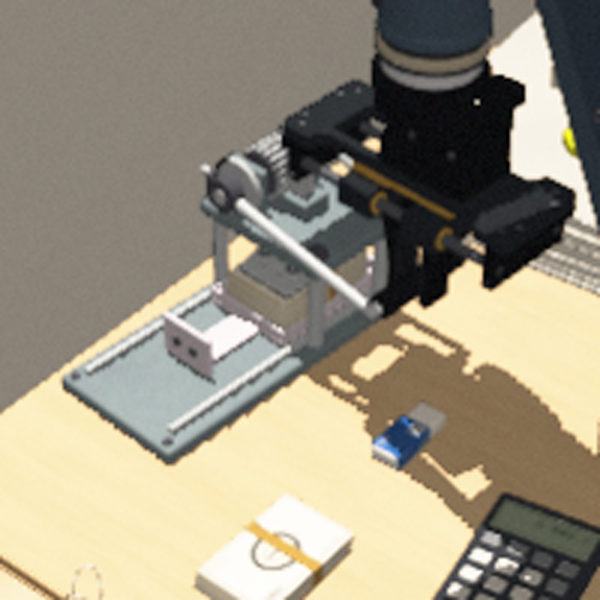

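The view shows the tray home with the pack under the ram. The handle is down, with the fingers pinched on its grip, and the thin pack and eraser have not moved. The arm is holding steady, so I am handing in.

```bash
python3 - <<'E'
from h import *
print(workorder.hand_in());th()
E
```

```text
the job is handed in; nothing more can be done
None
the job is handed in; nothing more can be done
```

The job is done and handed in at about 17 s of the 62 s allowed. The thick pack, which was the left one (25 mm), lies flat in the tray. I let go of it and pushed the tray home, then pressed the bail to the third click, with the fingers still pinching its grip.

Last checks:
- **Pack:** its top measured 41 mm above the desk (42 expected), and it sat inside the pocket. In the last picture it is under the ram.
- **Tray:** it moved 110 mm and ended against its stop with a 16 N push, where the plate should be when home.
- **Handle:** its angle works out at about 0.95 rad, past the third click at 0.9 and short of the stop at 1.15. I worked this out from the tool position, as the joint itself is not read. It stayed there for 0.3 s under about 9 N of push, with the fingers 17 mm apart on the 18 mm grip.
- **Other things:** the thin pack measured unmoved after the tray push. It and the eraser look undisturbed in the last picture, which does not show the whole binder clip. The clip looked in place in the view just before I gripped the handle.

No check failed or disagreed. The only thing I could not check is the second after hand-in, because no readings are given then.

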